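Isolate the bench shaker and find the socket for its platform nut

TASK

First switch the bench shaker off by turning the black isolator handle on its top clockwise as far as it goes. Then find out by trying which of the steel sockets in the tray fits the hex nut in the middle of the shaker's platform, push that one fully down over the nut, and finish while still holding it there in the gripper. The sockets that are not used must end up standing upright in their tray, and the other things on the worktop stay where they are.

Things in the scene. Friction and masses are not known exactly. Their poses are not given: they have to be found in the camera images.
- shaker: bench shaker, a fixed white housing 140 (x) x 220 (y) x 50 mm; origin under its centre on the worktop, x away from the robot, y along its long side. On its right half (y -45 mm) a round 112 mm platform, top 60 mm up, with the nut in the middle; on its left half (y +70 mm) the isolator.
- isolator (a joint): isolator handle's turn about the vertical, rad: 0 = off (bar along the shaker's x, its short side), 1.4 = on (bar turned 80 degrees counter-clockwise seen from above). Stops at both ends, stays where it is left, needs about 0.06 N m. It starts on.
- handle (a point): middle of the isolator's grip bar, on its turning axis, 12 mm below the bar's top (worktop height 88 mm). The black bar is 54 mm long (point x axis), 13 mm thick (point y axis), and stands 35 mm clear above a 44 mm round collar.
- nut: fixed steel hex nut on a washer in the middle of the platform; origin at the centre of its underside, level with the washer's top (62 mm over the worktop). 24 mm across flats, 16 mm high with a chamfered top, two of its six corners on its x axis; a 12 mm stud stands 4 mm out of its top. The washer is 48 mm wide. The nut does not turn.
- socket_tray: fixed shallow grey tray, 216 (x) x 56 (y) mm, rim 11 mm, floor 3 mm thick, inside 210 x 50 mm; origin under its centre. The three sockets stand in it in random order, in a row along its x, about 70 mm apart.
- socket_a_mid (a point): one of two thick steel sockets, alike outside, standing mouth down: a round body 38 mm wide and 32 mm high, on it a square stub 18x18x40 mm to hold it by (72 mm in all, 0.1 to 0.2 kg). Point on the axis half-way up, 36 mm above the mouth; the stub's middle is 16 mm higher. z points up, x and y are square to the stub's sides (turned up to 40 degrees from the tray's).
- socket_b_mid (a point): the other thick socket. Mouths of both: hexagonal hole 22 mm deep, two corners on the socket's x axis (match the nut's corners; 10 degrees of play). One has 2.5 mm of play on the nut and sinks until its mouth meets the washer; the other is 4 mm too narrow and stops on the nut, 16 mm higher. Which is which is not told: try.
- socket_c_mid (a point): a slim steel socket, as socket_a but with a 28 mm round body; plainly too small for the nut, and not needed.
- forceps: fine steel forceps, 16x121x8 mm, lying between shaker and socket tray; a bystander, origin at the centre of its underside
- sample_cup_1: screw-top sample cup, 58 mm wide, 61 mm high, behind the work; a bystander, origin at the centre of its underside
- stain_jar_2: stain jar with screw lid, 55 mm wide, 84 mm high, behind the shaker; a bystander, origin at the centre of its underside
- slide_box_0: clear slide box, 31x83x21 mm, lying behind the socket tray; a bystander, origin at the centre of its underside
There are look-alikes about, which are no part of the job. Leave any green look-alike of the part that bears socket_c_mid alone.

How it is judged (in metres and radians):
On the way:
1. the isolator handle is turned off while all sockets still stand in their places (value of joint isolator below 0.12 rad and distance of each of socket_a_mid, socket_b_mid, socket_c_mid from where it was at the start of the episode below 0.02 m), for 0.2 s.
At the end, for the whole second after the job is handed in: The isolator is off (within 0.15 rad of its stop). The socket that fits is fully down over the nut (mouth within 4 mm of the washer, axis within 4 mm of the nut's, upright within 0.08 rad) and the fingers still grip it (more than 1 N). The other two sockets stand upright and at rest within the tray (value of joint isolator below 0.15 rad and ((horizontal distance between socket_a_mid and nut below 0.004 m and z of socket_a_mid in the frame of nut below 0.04 m and angle between socket_a_mid's own z axis and vertical below 0.08 rad and contact force between the fingers and socket_a above 1 N and x of socket_b_mid in the frame of socket_tray between -0.108 and 0.108 m and y of socket_b_mid in the frame of socket_tray between -0.028 and 0.028 m and angle between socket_b_mid's own z axis and vertical below 0.1 rad and height (world z) of socket_b_mid below 0.046 m and linear speed of socket_b below 0.02 m/s) or (horizontal distance between socket_b_mid and nut below 0.004 m and z of socket_b_mid in the frame of nut below 0.04 m and angle between socket_b_mid's own z axis and vertical below 0.08 rad and contact force between the fingers and socket_b above 1 N and x of socket_a_mid in the frame of socket_tray between -0.108 and 0.108 m and y of socket_a_mid in the frame of socket_tray between -0.028 and 0.028 m and angle between socket_a_mid's own z axis and vertical below 0.1 rad and height (world z) of socket_a_mid below 0.046 m and linear speed of socket_a below 0.02 m/s)) and x of socket_c_mid in the frame of socket_tray between -0.108 and 0.108 m and y of socket_c_mid in the frame of socket_tray between -0.028 and 0.028 m and angle between socket_c_mid's own z axis and vertical below 0.1 rad and height (world z) of socket_c_mid below 0.046 m and linear speed of socket_c below 0.02 m/s); the arm keeps its last pose, push and grip.
It fails at once if a socket touches the nut while the isolator is still on (value of joint isolator above 0.2 rad and contact force between any of socket_a, socket_b, socket_c and nut above 0.5 N).
It fails at once if a bystander is moved by more than 30 mm (distance of any of forceps, sample_cup_1, stain_jar_2, slide_box_0 from where it was at the start of the episode above 0.03 m).
It also fails if it takes over 67 s, if anything falls off the work surface, if the arm or the gripper's body presses on something with over 40 N, if the wrist force passes 120 N, or if a joint passes its speed limit or range.

ROBOT

A 6-joint arm with a two-finger parallel gripper is mounted at the origin on the work surface; the furniture and walls round the work are solid. World frame = base frame: x ahead of the robot, y to its left, z up, the work surface at z = 0. Lengths are in mm, angles in rad, forces in N, time in s.
With the tool pointing down it reaches from about 300 to 775 mm from the base axis. Payload 14.6 kg.
Tool frame: the origin (TCP) lies between the finger pads; the fingertips stand 8 mm ahead of it and the grasp point (between the pads) lies 11 mm behind it; z points along the fingers, y is the direction in which the jaws open and shut (so a half turn about z gives the same grasp; the last joint's range is limited). The gripper opens to 94 mm and grips with 3 to 60 N. Pads are 16 mm wide; open, the fingers measure 119 mm over their backs; the gripper's body (75 mm by 177 mm) begins 78 mm behind the grasp point.
Start: joints at [-1.2, 0.3, 1.521, -0, 1.321, -0.067], TCP at [233.163, -498.121, 213.446] pointing down, gripper open.
Joint ranges: [-3.03, 3.03], [-0.79, 2.21], [0.23, 2.52], [-1.04, 4.18], [0, 3.07], [-2.55, 2.55]. Speed limits (rad/s): [2.22, 2.22, 2.57, 3.14, 3.14, 3.14].

INTERFACE

Orientations are given as [roll, pitch, yaw] about the fixed x, y, z axes, in that order (R = Rz(yaw) Ry(pitch) Rx(roll)).
In Python, from cell import manip gives the robot as it stands. The module is installed in compiled form; this text tells all that it offers.
- The arm moves only by the tool send_rows, never from a script. Its argument "series" is a list that holds one entry, the list of rows, each a list of 5 numbers: the opening, from 0 (shut) to 1 (fully open), then the shift along the tool's x, y, z in mm, then the turn about the tool's z in degrees. In form: [[[gripper, dx, dy, dz, roll], ...]]. A call has 1 to 10 rows; each row is the pose to reach, as a shift and turn from the pose commanded when the call began, along the tool's axes at that moment; what a row does not reach only later rows make up. A row lasts 1/10 s, in which the tool goes at most 50 mm and 8.59 degrees, less where a joint would pass 70% of its speed; a pose out of reach is approached as far as the arm can. A call with a gripper value outside its range is refused whole. The fingers move at their own pace and stop on an object; "newtons" is the grip in N (left out, the last holds). Time passes only in rows, so rows that repeat a pose let the fingers close. It gives the time, the measured TCP pose, the force and the opening at its end, in the units of the state.
- manip.read_state(): the state, without advancing time (a new reading comes with each control period).
- manip.camera(name): name is "side" or "top" or "wrist"; returns a dict with "img" (384x512x3 uint8, red, green, blue), "vfov" (degrees; the focal length in pixels is half the picture's height over the tangent of half this angle, whatever the lens; pixels are square), "cx", "cy" (the principal point, pixels), "pose" (4x4, takes a point from camera to world coordinates); the wrist camera has in their place "T_tool_cam" (4x4, takes a point from camera to tool coordinates, whose origin is the TCP and whose axes are the flange's). Camera axes: x right, y down, z forward; pixel columns grow to the right and rows downward; lengths in mm; the calibration is good to about 2 mm. A picture is of the moment at which its call begins: read the wrist's pose just before it. There is no depth.
- manip.sign_off(): hands the job in, once; it reports no verdict.
Trained networks look in a picture, given as the dict that the camera call returned (one of the last four; its "shot" number tells which), for a name from the list of things; names that differ only in an ending like _2 or _b are one class to them, and where a whole thing is asked for, a point or a joint stands for the part that bears it (a point fixed in the world has none). Each returns a list of dicts, best first, with "conf" (0 to 1); they miss things now and then, are a little off and sometimes report something else, mostly with a low value. They report only what shows in the picture. A call takes as long as a camera call. They do not tell look-alikes from the thing itself.
- manip.find_in(target, picture): "rect" ([left, top, width, height] in pixels, round what is visible of it).
- manip.silhouettes(target, picture): "pixels" (384x512 bool, what is visible of it) and "rect" ([left, top, width, height] in pixels, round what is visible of it).
The state is a dict: "clock": time; "joints": joint angles; "qd": joint speeds; "effort": joint torques, N m; "eef_pos": TCP position; "eef_rot": TCP orientation; "wrist_force": force on the tool from outside, world axes, zero at the start; "moment": the same for the moment, N m; "finger_gap": finger opening in mm.
Only numpy, scipy, OpenCV 4.12 (cv2) and the standard library are available. Lean on these libraries where they do the work, as an engineer would, in place of code of your own. Each camera call takes 0.05 s, during which the arm holds its last target. There are 200 camera calls.

## Working session

There is one attempt and no reset: what is moved stays moved. The work goes in short steps, Python scripts to look and compute and a tool call to move; the robot and the scene stay as the last step left them, time stands still between calls to the robot, and variables do not carry over. Pictures are saved under pics/ and viewed, about 8 in all and at most 12, crops included, and the job is handed in when it is done.

Besides the shell and the picture viewer there is one more tool, called by a JSON object that holds its "name" and its "arguments", one argument or row to a line. send_rows: Moves the arm, as the interface text tells. Its arguments: {"type":"object","properties":{"series":{"type":"array"},"newtons":{"type":"number"}},"required":["series"]}

```bash
mkdir -p pics; cat > h.py <<'E'
import numpy as np, cv2
from cell import manip
def ray(c,u,v,T=None):
    T=c["pose"] if T is None else T
    f=192/np.tan(np.radians(c["vfov"])/2)
    d=np.array([(u-c["cx"])/f,(v-c["cy"])/f,1.]); T=np.array(T)
    return T[:3,3],T[:3,:3]@d
def onz(c,u,v,z,T=None):
    o,d=ray(c,u,v,T); return o+d*(z-o[2])/d[2]
def proj(c,p,T=None):
    T=np.array(c["pose"] if T is None else T); f=192/np.tan(np.radians(c["vfov"])/2)
    q=T[:3,:3].T@(np.array(p)-T[:3,3]); return q[:2]/q[2]*f+[c["cx"],c["cy"]]
def tool():
    s=manip.read_state(); from scipy.spatial.transform import Rotation as R
    T=np.eye(4);T[:3,:3]=R.from_euler('xyz',s["eef_rot"]).as_matrix();T[:3,3]=s["eef_pos"];return T
def save(n,img): cv2.imwrite(f"pics/{n}.png",np.ascontiguousarray(img[:,:,::-1]))
E
python3 - <<'E'
from h import *
np.set_printoptions(precision=3,suppress=True)
s=manip.read_state();print(s)
for n in ["top","side"]:
    c=manip.camera(n);save(n,c["img"]);print(n,c["vfov"],c["cx"],c["cy"],np.array(c["pose"]).tolist())
    for t in ["shaker","handle","nut","socket_tray","socket_a_mid","socket_c_mid","forceps"]:
        print(t,[(np.round(d["rect"]).tolist(),round(d["conf"],2)) for d in manip.find_in(t,c)])
a=cv2.imread("pics/top.png");b=cv2.imread("pics/side.png")
cv2.imwrite("pics/t2.png",cv2.resize(a,(800,600),interpolation=cv2.INTER_CUBIC))
cv2.imwrite("pics/s2.png",cv2.resize(b,(800,600),interpolation=cv2.INTER_CUBIC))
E
```

```text
{'clock': 0.0, 'joints': array([-1.2  ,  0.3  ,  1.522,  0.   ,  1.321, -0.067]), 'qd': array([ 0.001, -0.   ,  0.001,  0.001, -0.001,  0.   ]), 'effort': array([  0.001, -53.181, -35.274,   0.071,   0.024,  -0.   ]), 'eef_pos': array([ 233.09 , -497.899,  212.904]), 'eef_rot': array([-3.14 , -0.   ,  0.438]), 'wrist_force': array([ 0.114, -0.074,  0.012]), 'moment': array([ 0.024, -0.04 , -0.022]), 'finger_gap': 93.70200130247645}
top 50.868916986120354 257.85752380052713 191.9885100997366 [[0.0026408995299018268, -0.9868771128519456, 0.16145150906288097, 372.5172926662063], [-0.9994587272535265, -0.007899114265535833, -0.03193519235234524, -6.479269799735034], [0.032791434345484864, -0.1612797821266775, -0.9863638039337906, 916.5311910756336], [0.0, 0.0, 0.0, 1.0]]
shaker [([161.0, 171.0, 101.0, 74.0], 0.6), ([313.0, 226.0, 19.0, 21.0], 0.6)]
handle [([160.0, 195.0, 32.0, 19.0], 0.63)]
nut []
socket_tray [([305.0, 157.0, 35.0, 92.0], 0.55)]
socket_a_mid [([312.0, 227.0, 19.0, 20.0], 0.74)]
socket_c_mid [([306.0, 270.0, 13.0, 14.0], 0.65), ([315.0, 194.0, 15.0, 14.0], 0.59), ([279.0
[... 174 characters left out ...]
.006225373439732924, 480.89674040552484], [0.0012023515620445816, -0.40097702553794795, 0.9160873208059706, -799.5189424050105], [0.018271966506103344, -0.915926236034281, -0.4009304994435753, 416.5643899612239], [0.0, 0.0, 0.0, 1.0]]
shaker [([226.0, 158.0, 74.0, 79.0], 0.66)]
handle [([253.0, 156.0, 18.0, 28.0], 0.34)]
nut [([222.0, 161.0, 76.0, 75.0], 0.54), ([259.0, 186.0, 8.0, 14.0], 0.45)]
socket_tray [([198.0, 261.0, 140.0, 34.0], 0.69), ([253.0, 159.0, 16.0, 24.0], 0.52)]
socket_a_mid [([212.0, 233.0, 21.0, 43.0], 0.81)]
socket_c_mid [([321.0, 217.0, 18.0, 40.0], 0.75), ([260.0, 234.0, 20.0, 46.0], 0.72), ([163.0, 229.0, 23.0, 45.0], 0.66)]
forceps [([238.0, 246.0, 64.0, 6.0], 0.85)]
```

View pics/t2.png

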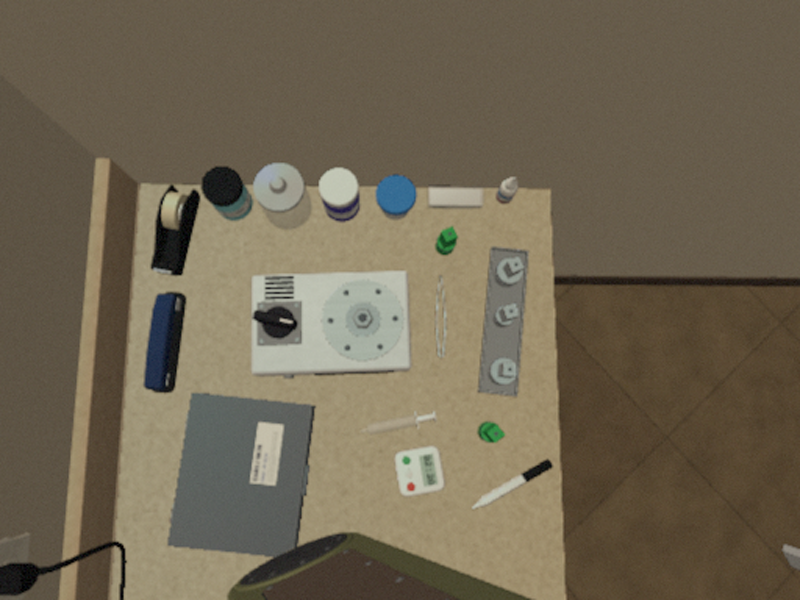

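View pics/s2.png

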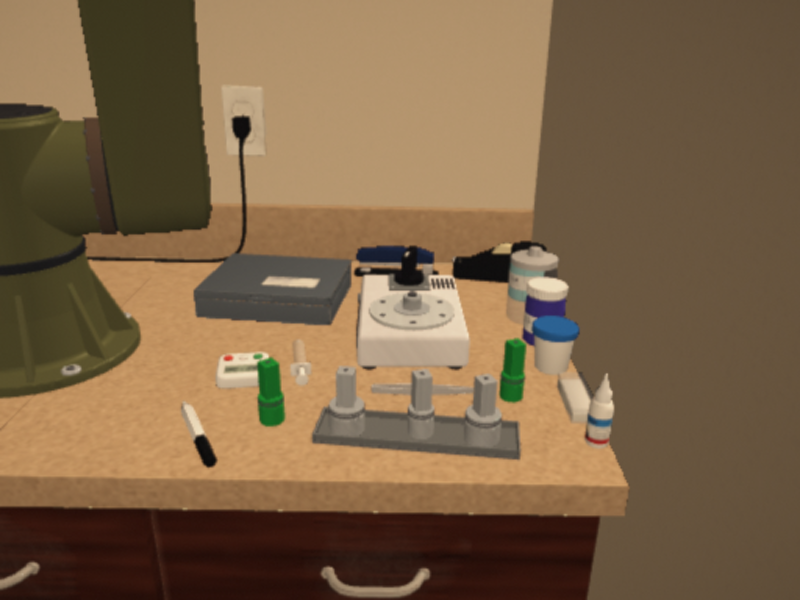

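The top view shows the shaker with its isolator at (275,320) and its nut at (363,318) in the enlarged picture. The tray holds a thick socket at (503,371), the slim one at (507,314) and a thick one at (511,270). Green look-alikes stand at (447,240) and (490,432), outside the tray. I'll leave those alone.

```bash
python3 - <<'E'
from h import *
np.set_printoptions(precision=1,suppress=True)
c=manip.camera("top")
k=1.5625
P=lambda u,v,z:print((u,v),onz(c,u/k,v/k,z))
for u,v in [(252,274),(407,271),(410,369),(252,373)]:P(u,v,50)
print('handle');P(260,316,88);P(294,322,100);P(275,320,95)
print('nut');P(363,318,80)
print('tray');[P(u,v,11) for u,v in [(491,248),(527,251),(516,394),(479,391)]]
print('stubs');P(508,368,75);P(512,311,75);P(517,264,75)
print('green');P(449,233,70);P(494,432,70)
wc=manip.camera("wrist");print(wc["T_tool_cam"],wc["vfov"],wc["cx"],wc["cy"])
E
```

```text
(252, 274) [549.3 175.6  50. ]
(407, 271) [555.6 -40.2  50. ]
(410, 369) [418.7 -44.5  50. ]
(252, 373) [412.4 170.   50. ]
handle
(260, 316) [485.3 154.8  88. ]
(294, 322) [476.1 108.4 100. ]
(275, 320) [479.2 133.8  95. ]
nut
(363, 318) [484.6  19.7  80. ]
tray
(491, 248) [ 599.9 -166.2   11. ]
(527, 251) [ 595.9 -219.8   11. ]
(516, 394) [ 385.9 -197.9   11. ]
(479, 391) [ 390.  -144.8   11. ]
stubs
(508, 368) [ 419.3 -174.5   75. ]
(512, 311) [ 496.3 -181.8   75. ]
(517, 264) [ 561.6 -190.4   75. ]
green
(449, 233) [605.8 -97.7  70. ]
(494, 432) [ 335.2 -154.8   70. ]
[[   0.    -1.    -0.3   80.9]
 [   1.     0.     0.    -0. ]
 [  -0.    -0.3    1.  -171. ]
 [   0.     0.     0.     1. ]] 66.34241979385804 254.3292471956137 193.10445067209088
```

{"name": "send_rows", "arguments": {
  "series": [
    [[1,494,-468,20,-57],[1,494,-468,20,-57],[1,494,-468,20,-57],[1,494,-468,20,-57],[1,494,-468,20,-57],[1,494,-468,20,-57],[1,494,-468,20,-57],[1,494,-468,20,-57],[1,494,-468,20,-57],[1,494,-468,20,-57]]
  ],
  "newtons": 30
}}

```text
clock: 1.9
eef_pos: [416.4, -30.9, 199.1]
eef_rot: [3.141, 0.0, 1.433]
wrist_force: [0.2, -0.1, 0.0]
finger_gap: 94.3
```

{"name": "send_rows", "arguments": {
  "series": [
    [[1,174,43,0,0],[1,174,43,0,0],[1,174,43,0,0],[1,174,43,0,0],[1,174,43,0,0],[1,174,43,0,0]]
  ]
}}

```text
clock: 2.5
eef_pos: [482.4, 133.6, 198.5]
eef_rot: [-3.141, 0.0, 1.434]
wrist_force: [-0.3, -0.2, 0.5]
finger_gap: 93.9
```

```bash
python3 - <<'E'
from h import *
np.set_printoptions(precision=1,suppress=True)
T=tool();c=manip.camera("wrist");W=T@np.array(c["T_tool_cam"]);np.save("W.npy",W);print(T)
img=c["img"].copy()
for t in ["handle","nut"]:
    for d in manip.silhouettes(t,c):
        m=d["pixels"].astype(np.uint8);r=cv2.minAreaRect(cv2.findNonZero(m));print(t,d["conf"],d["rect"],r)
        b=cv2.boxPoints(r)
        z=100 if t=="handle" else 78
        print([onz(c,*p,z,W)[:2] for p in b], onz(c,*r[0],z,W))
save("w1",cv2.resize(img,(800,600),interpolation=cv2.INTER_CUBIC))
E
```

```text
[[  0.1   1.   -0.  482.4]
 [  1.   -0.1  -0.  133.6]
 [ -0.   -0.   -1.  198.5]
 [  0.    0.    0.    1. ]]
handle 0.72 [234.3, 162.3, 39.6, 60.5] ((250.8913116455078, 189.31610107421875), (40.777164459228516, 56.71432876586914), 28.442928314208984)
[array([446.8, 129.3]), array([479.7, 173.7]), array([510.4, 151. ]), array([478.5, 104.6])] [479.1 140.3 100. ]
nut 0.97 [259.7, 267.3, 23.2, 26.2] ((271.0, 281.0), (24.0, 20.0), 90.0)
[array([476.3,  41.1]), array([498.5,  38.1]), array([495. ,   7.2]), array([472.3,  10.3])] [485.5  24.3  78. ]
```

View pics/w1.png

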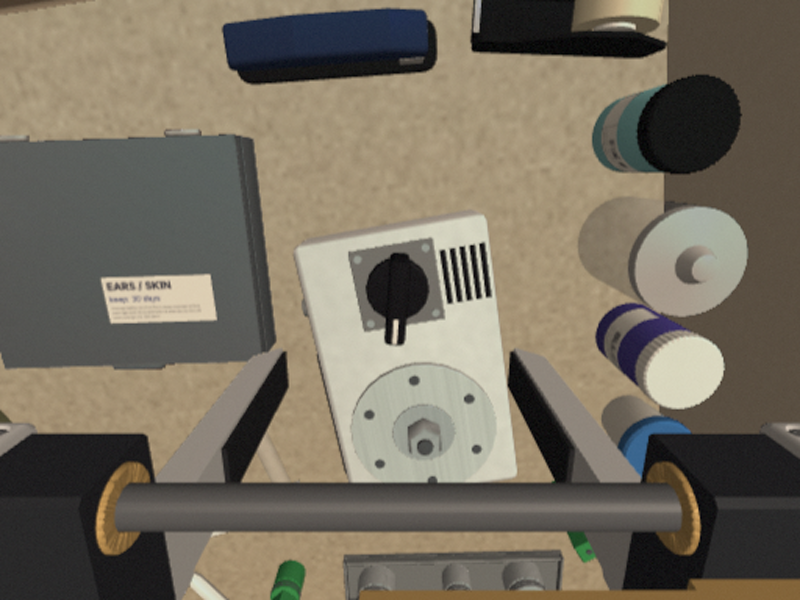

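```bash
python3 - <<'E'
from h import *
np.set_printoptions(precision=1,suppress=True)
T=tool();c=manip.camera("wrist");W=T@np.array(c["T_tool_cam"]);k=1.5625
Q=lambda u,v,z:onz(c,u/k,v/k,z,W)
print("bar ends",Q(398,256,100),Q(395,343,100))
print("sq plate",[Q(u,v,52) for u,v in [(349,254),(433,239),(444,319),(363,334)]])
print("platform", [Q(u,v,60) for u,v in [(351,430),(496,430),(424,363)]])
print("shaker tl,tr",Q(297,250,50),Q(485,213,50), Q(516,475,50),Q(350,485,50))
print("stud top",Q(425,448,82),"washer l r",Q(391,432,62),Q(456,432,62), Q(424,404,62))
# projected hypothesis
a=.029+1.4
for cx,cy in [(482,135)]:
    for s in (27,-27):print(proj(c,[cx+s*np.cos(a),cy+s*np.sin(a),100],W)*k)
E
```

```text
bar ends [486.2 163.  100. ] [476.7 108.3 100. ]
sq plate [array([451.2, 160.2,  52. ]), array([510.7, 162.5,  52. ]), array([511.9, 103.3,  52. ]), array([451.4, 100. ,  52. ])]
platform [array([430.9,  26.8,  60. ]), array([541. ,  11.5,  60. ]), array([493.1,  74.3,  60. ])]
shaker tl,tr [415.2 167.7  50. ] [548.3 175.1  50. ] [555.4 -38.9  50. ] [419.6 -29.7  50. ]
stud top [485.7  18.1  82. ] washer l r [461.2  22.1  62. ] [510.3  15.2  62. ] [489.1  42.2  62. ]
[397.6 258.2]
[397.3 342.8]
```

{"name": "send_rows", "arguments": {
  "series": [
    [[0.5,2,-1,60,0],[0.5,2,-1,110,0],[0.5,2,-1,119,0],[0.5,2,-1,119,0],[0,2,-1,119,0],[0,2,-1,119,0],[0,2,-1,119,0],[0,2,-1,119,0],[0,2,-1,119,0],[0,2,-1,119,0]]
  ],
  "newtons": 30
}}

```text
clock: 3.7
eef_pos: [481.9, 135.6, 80.0]
eef_rot: [3.141, -0.0, 1.433]
wrist_force: [-0.4, 0.0, -0.2]
finger_gap: 17.7
```

{"name": "send_rows", "arguments": {
  "series": [
    [[0,0,0,0,0],[0,0,0,0,8],[0,0,0,0,16],[0,0,0,0,24],[0,0,0,0,32],[0,0,0,0,40],[0,0,0,0,48],[0,0,0,0,56],[0,0,0,0,64],[0,0,0,0,70]]
  ]
}}

```text
clock: 4.7
eef_pos: [482.7, 135.1, 79.9]
eef_rot: [3.141, -0.002, 0.206]
wrist_force: [5.3, -5.1, -2.3]
finger_gap: 12.6
```

{"name": "send_rows", "arguments": {
  "series": [
    [[0,0,0,0,6],[0,0,0,0,11],[0,0,0,0,14],[0,0,0,0,14]]
  ]
}}

```text
clock: 5.1
eef_pos: [482.7, 135.0, 80.0]
eef_rot: [3.141, -0.002, -0.034]
wrist_force: [5.7, -5.7, -1.8]
finger_gap: 13.1
```

```bash
python3 -c "
from h import *
s=manip.read_state();print(s['eef_rot'],s['moment'],s['wrist_force'],s['finger_gap'],s['joints'])"
```

```text
[ 3.14052702e+00 -1.95537214e-03 -3.42880948e-02] [-1.0116661  -1.02228499  0.69593997] [ 5.74051132 -5.65783191 -1.7884502 ] 13.053084802803259 [ 2.00408456e-01  3.50421330e-01  1.79346870e+00 -1.77658180e-03
  9.96049392e-01  1.80645848e+00]
```

{"name": "send_rows", "arguments": {
  "series": [
    [[0.5,0,0,0,0],[0.5,0,0,0,0],[0.5,0,0,0,0],[0.5,0,0,0,0],[0.5,0,0,-40,0],[0.5,0,0,-90,0],[0.5,0,0,-130,0],[0.5,0,-50,-130,0],[0.5,0,-50,-130,0]]
  ]
}}

```text
clock: 6.0
eef_pos: [483.6, 188.9, 210.9]
eef_rot: [-3.14, -0.002, -0.031]
wrist_force: [-0.2, 0.1, -0.6]
finger_gap: 46.8
```

{"name": "send_rows", "arguments": {
  "series": [
    [[0.5,-73,372,0,0],[0.5,-73,372,0,0],[0.5,-73,372,0,0],[0.5,-73,372,0,0],[0.5,-73,372,0,0],[0.5,-73,372,0,0],[0.5,-73,372,0,0],[0.5,-73,372,0,0],[0.5,-73,372,0,0],[0.5,-73,372,0,0]]
  ]
}}

```text
clock: 7.0
eef_pos: [397.8, -184.0, 209.4]
eef_rot: [-3.141, 0.001, -0.035]
wrist_force: [-0.2, -0.5, 0.1]
finger_gap: 46.9
```

```bash
python3 - <<'E'
from h import *
np.set_printoptions(precision=1,suppress=True)
T=tool();c=manip.camera("wrist");W=T@np.array(c["T_tool_cam"]);print(T)
np.savez("w2.npz",W=W,vfov=c["vfov"],cx=c["cx"],cy=c["cy"])
for t in ["socket_a_mid","socket_c_mid"]:
    for d in manip.silhouettes(t,c):
        print(t,d["conf"],np.round(d["rect"]))
p=manip.camera("top");
im=cv2.resize(c["img"][:, 100:420],None,fx=1.5,fy=1.5,interpolation=cv2.INTER_CUBIC)
ta=cv2.resize(p["img"][165:255,150:270],None,fx=2.6,fy=2.6,interpolation=cv2.INTER_CUBIC)
o=np.zeros((576,800,3),np.uint8);o[:,:480]=im;o[:234,485:485+312]=ta
save("w2",o)
E
```

```text
[[   1.    -0.    -0.   397.8]
 [  -0.    -1.     0.  -184. ]
 [  -0.    -0.    -1.   209.4]
 [   0.     0.     0.     1. ]]
socket_a_mid 0.82 [233. 146.  34.  31.]
socket_c_mid 0.95 [225. 210.  20.  40.]
socket_c_mid 0.62 [236.  79.  25.  26.]
```

View pics/w2.png

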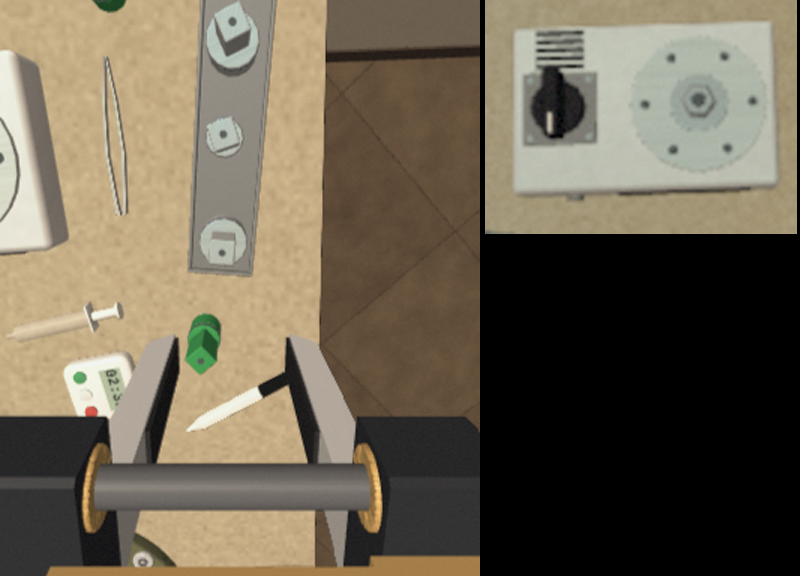

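The handle now lies along the shaker's short side, so the isolator is off. Next I'll enlarge the stubs and the nut to get their yaw.

```bash
python3 - <<'E'
from h import *
a=cv2.imread("pics/w2.png")[:,:480]
n=cv2.imread("pics/w1.png")
far=cv2.resize(a[0:70,195:275],(400,350),interpolation=cv2.INTER_CUBIC)      #x5
near=cv2.resize(a[210:280,185:265],(400,350),interpolation=cv2.INTER_CUBIC)
nut=cv2.resize(n[395:475,380:470],(270,240),interpolation=cv2.INTER_CUBIC)  #x3
o=np.zeros((590,800,3),np.uint8);o[:350,:400]=far;o[:350,400:]=near;o[350:590,:270]=nut
cv2.imwrite("pics/crop.png",o)
E
```

```text
(no output)
```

View pics/crop.png

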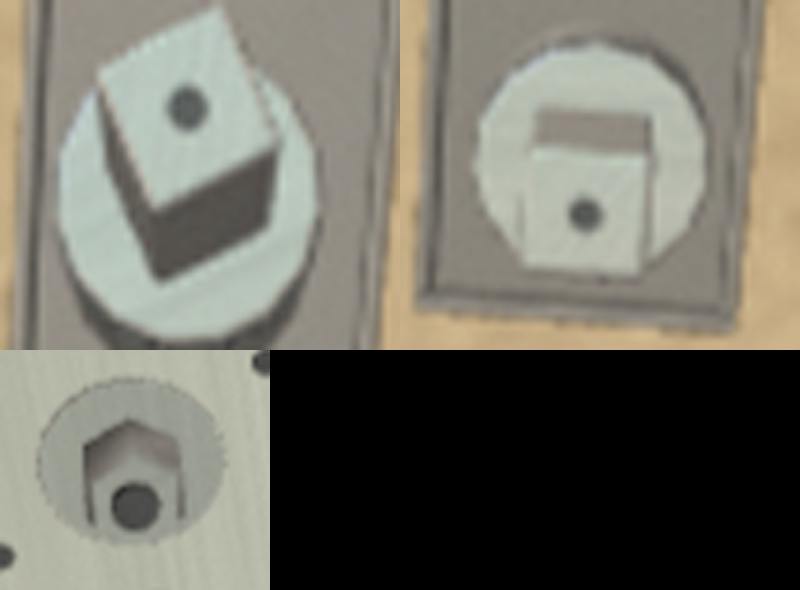

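```bash
python3 - <<'E'
from h import *
np.set_printoptions(precision=2,suppress=True)
z=np.load("w2.npz");c=dict(vfov=float(z["vfov"]),cx=float(z["cx"]),cy=float(z["cy"]));W=z["W"]
def sq(pts,x0,y0,name):
    P=np.array([onz(c,(x0+u/5)/1.5+100,(y0+v/5)/1.5,75,W)[:2] for u,v in pts]);e=np.roll(P,-1,0)-P
    a=np.degrees(np.arctan2(e[:,1],e[:,0]))
    print(name,P.mean(0),np.linalg.norm(e,axis=1),(a+45)%90-45)
sq([(98,72),(220,8),(277,138),(155,210)],195,0,"far")
sq([(135,148),(248,155),(240,273),(125,265)],185,210,"near")
W1=np.load("W.npy")
N=lambda u,v,z:onz(c,(380+u/3)/1.5625,(395+(v-350)/3)/1.5625,z,W1)[:2]
B=np.array([N(84,447,62),N(130,420,62),N(180,442,62)]);print("base",B,np.linalg.norm(np.diff(B,axis=0),axis=1))
print("stud",N(135,506,82),"washer",N(37,460,62),N(225,460,62),N(130,377,62),N(133,544,62))
from scipy.optimize import least_squares
def f(p):
    ang=p[2]+np.radians([120,60,0])  # placeholder ordering
    return (B-(p[:2]+13.86*np.c_[np.cos(ang),np.sin(ang)])).ravel()
for g in np.radians([0,30,60]):
    r=least_squares(f,[485,19,g]);print(r.x[:2],np.degrees(r.x[2]),r.cost)
E
```

```text
far [ 560.52 -190.83] [16.36 15.67 17.   16.58] [22.74 24.89 25.83 22.66]
near [ 417.11 -178.9 ] [15.83 16.96 16.37 16.83] [-5.54 -5.69 -6.04 -7.51]
base [[474.74  25.6 ]
 [487.19  31.66]
 [498.96  23.74]] [13.85 14.18]
stud [485.96  20.32] washer [462.44  23.5 ] [509.7   17.05] [488.64  43.63] [483.62  -4.32]
[486.28  17.78] 25.763748444746515 0.03305616599759038
[486.28  17.78] 25.76374752141507 0.03305616599754641
[486.28  17.78] 25.763747439423508 0.03305616599753862
```

{"name": "send_rows", "arguments": {
  "series": [
    [[0.5,50,0,10,-8],[0.5,98,1,20,-16],[0.5,144,1,40,-24],[0.5,163,1,75,-26],[0.5,163,1,90,-26],[0.5,163,1,125,-26],[0.5,163,1,155,-26],[0.5,163,1,163,-26],[0.5,163,1,163,-26]]
  ]
}}

```text
clock: 8.1
eef_pos: [560.6, -189.8, 46.7]
eef_rot: [-3.141, 0.001, 0.42]
wrist_force: [-0.0, -0.3, 0.8]
finger_gap: 47.1
```

{"name": "send_rows", "arguments": {
  "series": [
    [[0,0,0,0,0],[0,0,0,0,0],[0,0,0,0,0],[0,0,0,0,0],[0,0,0,0,0],[0,0,0,-15,0],[0,0,0,-50,0],[0,0,0,-95,0],[0,0,0,-110,0],[0,0,0,-110,0]]
  ],
  "newtons": 40
}}

```text
clock: 9.1
eef_pos: [562.0, -190.6, 160.2]
eef_rot: [3.138, -0.003, 0.42]
wrist_force: [0.2, 0.4, -1.6]
finger_gap: 17.9
```

```bash
python3 - <<'E'
from h import *
np.set_printoptions(precision=2,suppress=True)
s=manip.read_state();print(s["finger_gap"],s["wrist_force"])
T=tool();c=manip.camera("wrist");W=T@np.array(c["T_tool_cam"]);print(T)
# expected stub top corners if centred on the tool axis: top 18mm above grasp point z=57 -> tool z = -11-18
R=T
for x,y in [(9,9),(9,-9),(-9,-9),(-9,9)]:
    p=(T@[x,y,-29,1])[:3];print(proj(c,p,W))
save("w3full",c["img"])
o=cv2.resize(c["img"][200:340,180:330],(643,600),interpolation=cv2.INTER_CUBIC);save("w3",o)
E
```

```text
17.92701448680883 [ 0.18  0.37 -1.62]
[[   0.91    0.41    0.    561.96]
 [   0.41   -0.91   -0.   -190.63]
 [   0.      0.     -1.    160.16]
 [   0.      0.      0.      1.  ]]
[271.06 247.76]
[237.28 247.75]
[237.8  277.44]
[270.52 277.45]
```

View pics/w3.png

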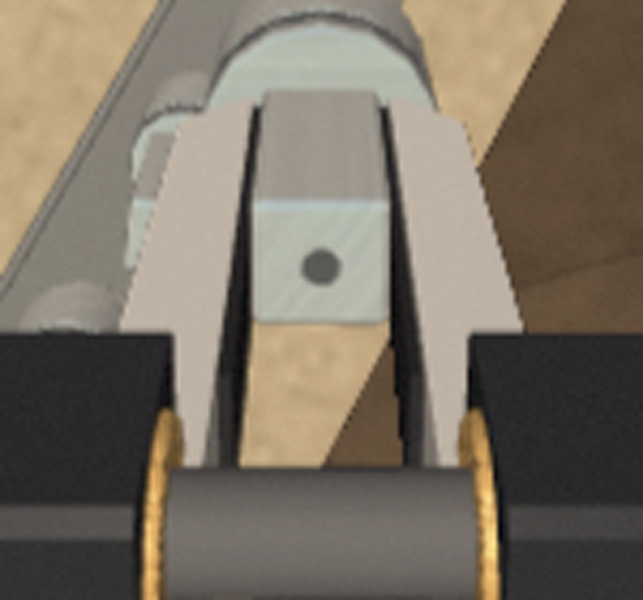

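{"name": "send_rows", "arguments": {
  "series": [
    [[0,16,-223,0,-2],[0,16,-223,0,-2],[0,16,-223,0,-2],[0,16,-223,0,-2],[0,16,-223,0,-2],[0,16,-223,0,-2],[0,16,-223,15,-2],[0,16,-223,25,-2],[0,16,-223,25,-2]]
  ]
}}

```text
clock: 10.05
eef_pos: [483.8, 19.3, 129.7]
eef_rot: [-3.14, 0.003, 0.455]
wrist_force: [-0.4, -0.8, -1.7]
finger_gap: 17.8
```

{"name": "send_rows", "arguments": {
  "series": [
    [[0,1.5,0.7,2,0],[0,1.5,0.7,4,0],[0,1.5,0.7,6,0],[0,1.5,0.7,8,0],[0,1.5,0.7,9.5,0],[0,1.5,0.7,11,0],[0,1.5,0.7,12,0],[0,1.5,0.7,12,0]]
  ]
}}

```text
clock: 10.85
eef_pos: [486.8, 20.0, 121.7]
eef_rot: [3.141, -0.002, 0.455]
wrist_force: [-7.8, 0.5, 22.1]
finger_gap: 17.6
```

```bash
python3 - <<'E'
from h import *
np.set_printoptions(precision=2,suppress=True)
for i in range(4):
    T=tool();s=manip.read_state();c=manip.camera("wrist" if i%2 else "side");print(s["eef_pos"],s["wrist_force"],s["moment"],s["eef_rot"])
    if i%2==0: sc=c
o=cv2.resize(sc["img"][140:250,200:340],(764,600),interpolation=cv2.INTER_CUBIC)
save("s3",o)
for n,p in [("nutc base",(486,19.3,62)),("washer l",(462,19.3,62)),("washer r",(510,19.3,62))]:print(n,(proj(sc,p)-[200,140])*5.457)
E
```

```text
[486.78  19.96 121.71] [-7.84  0.5  22.11] [ 0.16  2.03 -0.03] [ 3.14 -0.    0.46]
[486.76  19.96 121.72] [-8.23  0.82 21.34] [ 0.1   2.02 -0.03] [ 3.14 -0.    0.46]
[486.76  19.94 121.71] [-7.93  0.53 22.81] [ 0.14  2.03 -0.04] [ 3.14 -0.    0.46]
[486.77  19.96 121.72] [-9.1   0.39 22.7 ] [0.11 1.98 0.01] [ 3.14 -0.    0.46]
nutc base [344.52 305.71]
washer l [280.31 304.6 ]
washer r [408.7  306.81]
```

View pics/s3.png

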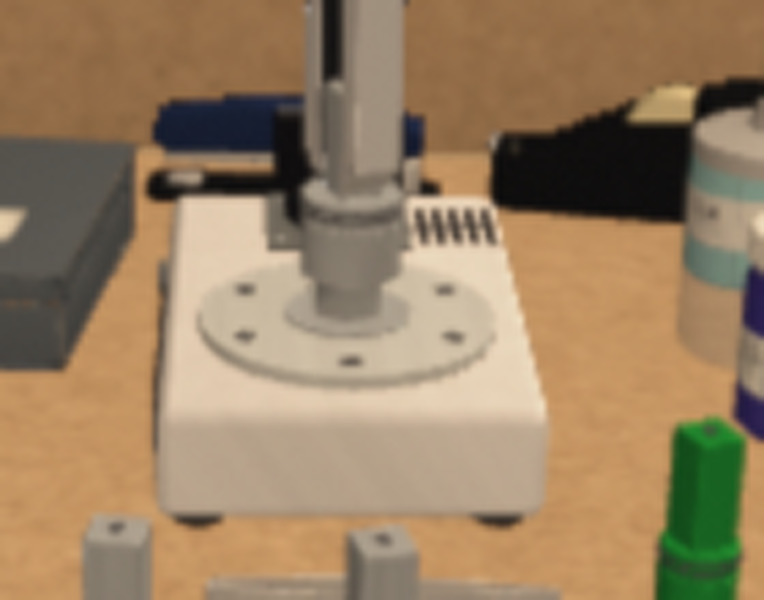

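{"name": "send_rows", "arguments": {
  "series": [
    [[0,-0.5,-0.2,0,0],[0,-0.9,-0.4,0,0],[0,-1.3,-0.6,0,0],[0,-1.3,-0.6,2,0],[0,-1.3,-0.6,2,0]]
  ]
}}

```text
clock: 11.55
eef_pos: [486.9, 20.1, 121.3]
eef_rot: [3.139, -0.006, 0.455]
wrist_force: [-4.6, 2.4, 33.1]
finger_gap: 17.7
```

{"name": "send_rows", "arguments": {
  "series": [
    [[0,0,0,-10,0],[0,0,0,-10,0],[0,0,0,-10,0],[0,0,0,-10,0],[0,0,0,-10,0]]
  ]
}}

```text
clock: 12.05
eef_pos: [484.6, 19.8, 127.2]
eef_rot: [-3.141, 0.001, 0.455]
wrist_force: [0.6, 1.1, -0.3]
finger_gap: 17.8
```

```bash
python3 - <<'E'
from h import *
np.set_printoptions(precision=2,suppress=True)
for i in range(3):
    T=tool();s=manip.read_state();c=manip.camera("wrist");print(s["eef_pos"],s["wrist_force"],s["moment"],s["eef_rot"])
g=cv2.imread("pics/w3full.png")[:,:,::-1]
o=cv2.resize(np.hstack([g[200:340,180:330],c["img"][200:340,180:330]]),(800,373),interpolation=cv2.INTER_CUBIC);save("w4",o)
# washer/platform fit from w1
E
```

```text
[484.63  19.82 127.24] [ 0.58  1.08 -0.28] [ 0.02 -0.01  0.04] [-3.14  0.    0.46]
[484.67  19.82 127.3 ] [ 0.47  0.28 -1.01] [ 0.02  0.02 -0.05] [-3.14  0.    0.46]
[484.72  19.81 127.41] [-0.3  -0.34 -1.06] [-0.01  0.01  0.01] [-3.14  0.    0.46]
```

View pics/w4.png

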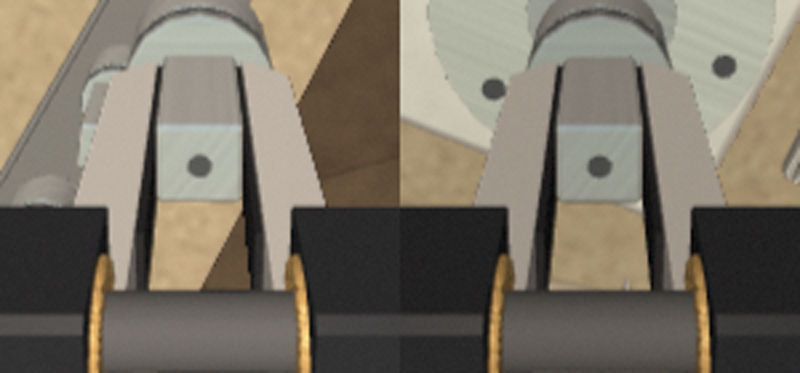

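{"name": "send_rows", "arguments": {
  "series": [
    [[0,0.5,0.7,5,0],[0,0.5,0.7,8.5,0],[0,1.5,0.7,8.5,0],[0,1.5,1.7,8.5,0],[0,0.5,1.7,8.5,0],[0,-0.5,1.7,8.5,0],[0,-0.5,0.7,8.5,0],[0,-0.5,-0.3,8.5,0],[0,0.5,-0.3,8.5,0],[0,1.5,-0.3,8.5,0]]
  ]
}}

```text
clock: 13.2
eef_pos: [486.9, 20.2, 120.9]
eef_rot: [3.139, -0.002, 0.456]
wrist_force: [-9.2, -5.2, 23.6]
finger_gap: 17.7
```

{"name": "send_rows", "arguments": {
  "series": [
    [[0,0.2,0.8,0,4],[0,0.2,0.8,0,8],[0,0.2,0.8,0,11],[0,0.2,0.8,0,6],[0,0.2,0.8,0,0],[0,0.2,0.8,0,-6],[0,0.2,0.8,0,-11],[0,0.2,0.8,0,-5],[0,0.2,0.8,0,0]]
  ]
}}

```text
clock: 14.1
eef_pos: [488.7, 19.8, 121.8]
eef_rot: [3.138, -0.005, 0.452]
wrist_force: [-0.4, -3.2, 24.2]
finger_gap: 17.8
```

{"name": "send_rows", "arguments": {
  "series": [
    [[0,0,0,-6,0],[0,-1.7,-0.2,-6,0],[0,-1.7,-0.2,-6,0],[0,-1.7,-0.2,-4,0],[0,-1.7,-0.2,-2,0],[0,-1.7,-0.2,-1,0],[0,-1.7,-0.2,0,0],[0,-1.7,-0.2,0,0]]
  ]
}}

```text
clock: 14.9
eef_pos: [485.3, 19.6, 121.6]
eef_rot: [3.141, -0.001, 0.456]
wrist_force: [-14.3, -0.1, 35.6]
finger_gap: 18.1
```

{"name": "send_rows", "arguments": {
  "series": [
    [[0,-1,-0.5,-1,4],[0,-1,-0.5,-1,-4],[0,-0.5,0.8,-1,4],[0,-0.5,-0.8,-1,-4],[0,0,0.8,-1,4],[0,0,-0.8,-1,-4],[0,0.6,0.8,-1,4],[0,0.6,-0.8,-1,-4],[0,1.2,0.8,-1,4],[0,1,0,-1,0]]
  ]
}}

```text
clock: 15.9
eef_pos: [486.6, 20.0, 121.1]
eef_rot: [3.141, -0.002, 0.449]
wrist_force: [-0.7, -2.3, 11.9]
finger_gap: 17.7
```

This socket stays on top of the nut at every offset and yaw I tried, so it looks like the narrow one. I'll put it back and try the other.

{"name": "send_rows", "arguments": {
  "series": [
    [[0,0,0,-35,0],[0,0,10,-40,2],[0,-8,58,-40,2],[0,-14,106,-40,2],[0,-20,154,-40,2],[0,-24,200,-40,2],[0,-25,222,-20,2],[0,-25,222,20,2],[0,-25,222,40,2],[0,-25,222,40,2]]
  ]
}}

```text
clock: 16.9
eef_pos: [559.2, -190.2, 76.2]
eef_rot: [-3.137, 0.004, 0.419]
wrist_force: [-0.0, -0.5, -1.1]
finger_gap: 18.0
```

{"name": "send_rows", "arguments": {
  "series": [
    [[0,0,0,0,0],[0,0,0,0,0],[0,0,0,10,0],[0,0,0,20,0],[0,0,0,27,0],[0,0,0,30,0],[0,0,0,31,0],[0,0,0,31,0],[0,0,0,31,0]]
  ]
}}

```text
clock: 17.8
eef_pos: [561.2, -190.5, 49.6]
eef_rot: [3.141, -0.0, 0.42]
wrist_force: [0.3, -0.7, -1.5]
finger_gap: 17.8
```

{"name": "send_rows", "arguments": {
  "series": [
    [[0,0,0,1.5,0],[0,0,0,2.5,0],[0,0,0,3,0],[0,0,0,3,0],[0.5,0,0,3,0],[0.5,0,0,3,0],[0.5,0,0,3,0],[0.5,0,0,3,0],[0.5,0,0,-10,0],[0.5,0,0,-50,0]]
  ]
}}

```text
clock: 18.8
eef_pos: [559.5, -189.7, 97.4]
eef_rot: [-3.137, 0.004, 0.42]
wrist_force: [-0.2, -0.0, 1.0]
finger_gap: 47.0
```

{"name": "send_rows", "arguments": {
  "series": [
    [[0.5,0,0,-30,0],[0.5,-40,-22,-30,8],[0.5,-80,-44,-30,16],[0.5,-115,-63,-30,24],[0.5,-126,-69,-20,30],[0.5,-126,-69,0,30],[0.5,-126,-69,0,30],[0.5,-126,-69,0,30]]
  ]
}}

```text
clock: 19.6
eef_pos: [418.2, -178.9, 100.1]
eef_rot: [3.141, -0.0, -0.103]
wrist_force: [-0.5, -0.4, 0.4]
finger_gap: 47.0
```

```bash
python3 - <<'E'
from h import *
np.set_printoptions(precision=2,suppress=True)
T=tool();c=manip.camera("wrist");W=T@np.array(c["T_tool_cam"])
s=manip.read_state();print(s["eef_pos"],s["eef_rot"])
im=cv2.resize(c["img"][150:330,170:340],(567,600),interpolation=cv2.INTER_CUBIC)
for x,y in [(9,9),(9,-9),(-9,-9),(-9,9)]:
    p=T[:3,3]+T[:3,0]*x+T[:3,1]*y;p[2]=75;q=(proj(c,p,W)-[170,150])*3.335;print(q);cv2.circle(im,tuple(int(v) for v in q),3,(255,0,0),-1)
save("w5",im)
E
```

```text
[ 418.45 -178.99  100.29] [ 3.14 -0.   -0.1 ]
[320.54 209.99]
[235.97 209.97]
[236.99 287.67]
[319.56 287.69]
```

View pics/w5.png

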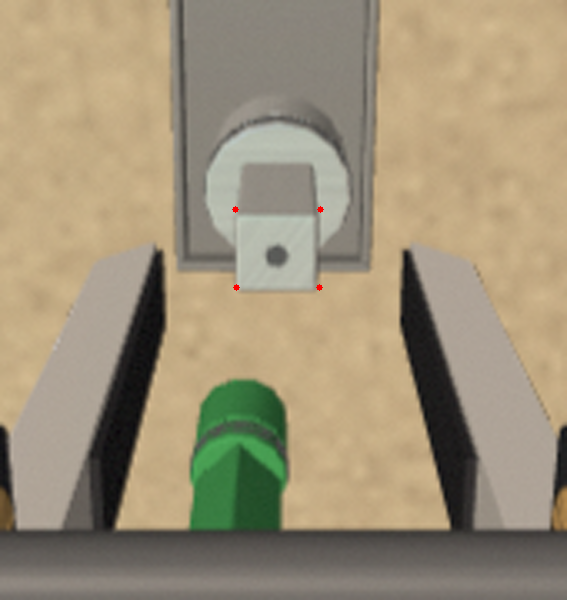

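{"name": "send_rows", "arguments": {
  "series": [
    [[0.5,-0.8,0,30,0],[0.5,-0.8,0,50,0],[0.5,-0.8,0,53.5,0],[0.5,-0.8,0,53.5,0],[0,-0.8,0,53.5,0],[0,-0.8,0,53.5,0],[0,-0.8,0,53.5,0],[0,-0.8,0,53.5,0],[0,-0.8,0,53.5,0],[0,-0.8,0,53.5,0]]
  ],
  "newtons": 40
}}

```text
clock: 20.65
eef_pos: [417.3, -178.8, 46.1]
eef_rot: [3.141, -0.001, -0.103]
wrist_force: [-0.6, 0.8, 5.2]
finger_gap: 17.6
```

{"name": "send_rows", "arguments": {
  "series": [
    [[0,0,0,-40,0],[0,0,0,-85,-4],[0,5,-20,-100,-12],[0,16,-68,-100,-20],[0,27,-116,-100,-28],[0,38,-164,-100,-32],[0,48,-204,-100,-32],[0,48,-204,-90,-32],[0,48,-204,-84,-32],[0,48,-204,-84,-32]]
  ]
}}

```text
clock: 21.65
eef_pos: [485.0, 18.5, 128.6]
eef_rot: [-3.141, 0.002, 0.454]
wrist_force: [0.3, 1.1, -1.7]
finger_gap: 17.8
```

{"name": "send_rows", "arguments": {
  "series": [
    [[0,0,0,0,0],[0,0,0,0,0],[0,0,0,0,0]]
  ]
}}

```text
clock: 21.95
eef_pos: [485.9, 18.7, 130.1]
eef_rot: [3.141, -0.0, 0.454]
wrist_force: [-0.6, -0.4, -1.3]
finger_gap: 17.6
```

{"name": "send_rows", "arguments": {
  "series": [
    [[0,0.4,-0.7,3,0],[0,0.4,-0.7,6,0],[0,0.4,-0.7,7.5,0],[0,0.4,-0.7,9,0],[0,0.4,-0.7,10,0],[0,0.4,-0.7,11,0],[0,0.4,-0.7,12,0],[0,0.4,-0.7,12,0]]
  ]
}}

```text
clock: 22.75
eef_pos: [485.9, 20.1, 117.7]
eef_rot: [-3.142, 0.0, 0.455]
wrist_force: [-0.6, -0.4, -1.2]
finger_gap: 17.5
```

No contact force, and the mouth is 3–4 mm below the nut's top, so this one fits. I'll push it fully down.

{"name": "send_rows", "arguments": {
  "series": [
    [[0,0,0,3,0],[0,0,0,6,0],[0,0,0,9,0],[0,0,0,11,0],[0,0,0,12,0],[0,0,0,13,0],[0,0,0,13.5,0],[0,0,0,13.5,0]]
  ]
}}

```text
clock: 23.55
eef_pos: [486.0, 20.1, 105.1]
eef_rot: [3.141, -0.0, 0.455]
wrist_force: [-5.4, 0.4, 10.0]
finger_gap: 17.9
```

```bash
python3 - <<'E'
from h import *
p=manip.camera("top");q=manip.camera("side");print(manip.read_state()["eef_pos"],manip.read_state()["wrist_force"])
a=cv2.resize(p["img"][110:290,140:360],(400,327),interpolation=cv2.INTER_CUBIC)
b=cv2.resize(q["img"][150:310,180:380],(400,320),interpolation=cv2.INTER_CUBIC)
o=np.zeros((330,800,3),np.uint8);o[:327,:400]=a;o[:320,400:]=b;save("end",o)
E
```

```text
[485.96429669  20.07430608 105.07269689] [-4.09723681 -0.04954255  9.81919785]
```

View pics/end.png

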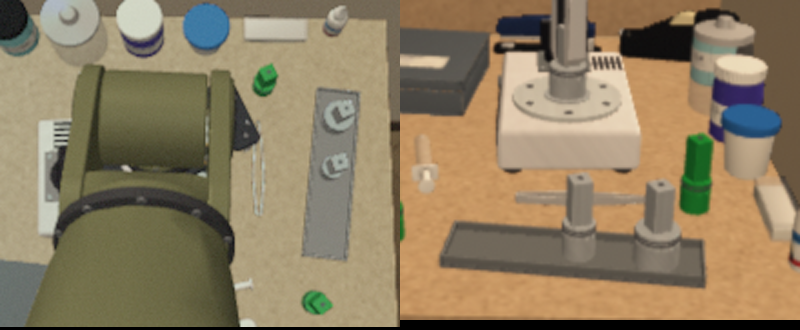

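The socket sits down on the washer, and the other two stand upright in the tray. The bystanders have not moved. Handing in.

```bash
python3 -c "
from cell import manip
print(manip.sign_off())"
```

```text
the job is handed in; nothing more can be done
None
```

The job is handed in: the isolator is off, and the socket that fits is down over the nut and still in the gripper. The run took about 24 s of the 67 s allowed.

- **Isolator:** I turned it clockwise until the wrist felt the stop (about 0.7 N m). A later top view showed the bar along the shaker's short side. The arm hid the handle in the last picture, so I did not see it again at the end.
- **Wrong socket:** The thick socket at the far end of the tray stopped on top of the nut at every offset and turn I tried. I put it back where it came from.
- **Right socket:** The near one went over the nut without resistance and sank the full depth. The tool stopped at a height of 105.1 mm, which is where the mouth should meet the washer. It is upright within about 0.001 rad, pressed down with about 10 N and gripped at 40 N.
- **Other things:** In the final pictures the other two sockets stand upright in the tray. The forceps, the sample cup, the slide box and the stain jar look unmoved.

Two small disagreements:
- **Nut position:** My position estimates for the nut differed by 1–2 mm between pictures.
- **First socket:** The arm drifted 1–2 mm sideways while pressing, so I settled which socket fits by how deep each one went.

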